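# Trace a template's scooped edge for the pattern reader

### The arm

A 6-joint arm with a two-finger parallel gripper is mounted at the origin on the work surface. World frame = base frame: x ahead of the robot, y to its left, z up, the work surface at z = 0. Lengths are in mm, angles in rad, forces in N, time in s.
With the tool pointing down it reaches from about 350 to 775 mm from the base axis. Payload 7.3 kg.
Tool frame: the origin (TCP) lies at the very end of the fingers, on their centre line; the grasp point (between the pads) lies 19 mm behind it; z points along the fingers, x is the direction in which the jaws open and shut, and the axes are right-handed (so a half turn about z gives the same grasp; the last joint's range is limited). The gripper opens to 92 mm and grips with 3 to 60 N. Pads are 19 mm wide; open, the fingers measure 130 mm over their backs; the gripper's body (75 mm by 190 mm) begins 47 mm behind the grasp point.
Start: joints at [1.165, 0.342, 1.524, -0, 1.275, -0.146], TCP at [134.851, 507.408, 201.241] pointing down, gripper open.
Joint ranges: [-2.53, 2.53], [-0.77, 2.02], [0.04, 2.7], [-1, 4.14], [0.28, 2.66], [-3.11, 3.11]. Speed limits (rad/s): [2.57, 2.57, 3.14, 3.14, 3.14, 3.14].

### API

Orientations are given as a unit quaternion [x, y, z, w].
In Python, from bench import arm, cams gives the robot as it stands.
- The arm moves only by the shell command python3 -m handwheel 'ROWS'. ROWS is JSON, a list that holds one entry, the list of rows, each a list of 7 numbers: the shift along the world's x, y, z in m, then the turn, a rotation vector about the world's x, y, z in rad, then the opening, from 0 (shut) to 1 (fully open). A call has 1 to 10 rows; each row is the pose to reach, as a shift and turn from the pose measured when the call began; what a row does not reach only later rows make up. A row lasts 1/12 s, in which the tool goes at most 41.7 mm and 7.16 degrees, less where a joint would pass 70% of its speed; a pose out of reach is approached as far as the arm can. A call with a gripper value outside its range is refused whole. The fingers move at their own pace and stop on an object; the grip force is fixed at half the most. Time passes only in rows, so rows that repeat a pose let the fingers close. It gives the time, the measured TCP pose, the force and the opening at its end, in the units of the state.
- arm.read_state(): the state, without advancing time (a new reading comes with each control period).
- cams.camera(name): name is "scene" or "top"; returns a dict with "pixels" (384x512x3 uint8, red, green, blue), "fx", "fy", "cx", "cy" (pixels), "distortion" ([k1, k2, p1, p2, k3] as OpenCV has them; the pictures are not rectified), "extrinsics" (4x4, takes a point from camera to world coordinates). Camera axes: x right, y down, z forward; pixel columns grow to the right and rows downward; lengths in mm; the calibration is good to about 2 mm. A picture is of the moment at which its call begins. There is no depth.
- arm.job_done(): hands the job in, once; it reports no verdict.
Trained networks look in a picture, given as the dict that the camera call returned (one of the last four; its "shot" number tells which), for a name from the list of things; names that differ only in an ending like _2 or _b are one class to them, and where a whole thing is asked for, a point or a joint stands for the part that bears it (a point fixed in the world has none). Each returns a list of dicts, best first, with "confidence" (0 to 1); they miss things now and then, are a little off and sometimes report something else, mostly with a low value. They report only what shows in the picture. A call takes as long as a camera call.
- cams.trace(picture, label): "region" (384x512 bool, what is visible of it) and "extent" ([left, top, right, bottom] in pixels, round what is visible of it).
- cams.spot_point(picture, label): "at" ([column, row] in pixels: a listed point, or the origin of a listed thing).
The state is a dict: "time": time; "joint_pos": joint angles; "qd": joint speeds; "joint_efforts": joint torques, N m; "eef_pos": TCP position; "tool_rot": TCP orientation; "wrist_force": force on the tool from outside, world axes, zero at the start; "torque": the same for the moment, N m; "gripper_width": finger opening in mm.
Only numpy, scipy, OpenCV 4.12 (cv2) and the standard library are available. Lean on these libraries where they do the work, as an engineer would, in place of code of your own. Each camera call takes 0.05 s, during which the arm holds its last target.

### The job

Read the scooped edge of the pattern template into the pattern reader: with closed fingertips pointing down, gently press the stud on the template's tall horn and let it up, then follow the steel-bound scoop all the way from the tall horn to the short horn, the tips about 1 cm above the rim and never more than 1 cm to either side of it. Finish by gently pressing the stud on the short horn well down and holding it there: the program ends while still holding it. Grasp nothing, do not lean on the rim, and leave the weights, the straight template and everything else where they are.

Things in the scene. Friction and masses are not known exactly. Their poses are not given: they have to be found in the camera images.
- template: Peach fibreboard pattern template screwed flat to the table, 268 x 147 x 6 mm; the only one with a scooped-out long side. Origin on its underside; own x lengthwise (-134 to 134 mm), y towards the scooped side, back edge at y -85, z up. Tall horn at x -134 to -98, up to y 62; short horn at x 100 to 134, up to y 25. Lies on the left or right, any heading within 90 degrees.
- rim: The round steel rim (8 mm across, its top 8 mm above the table) along the scooped edge; its centre line is a smooth curve 279 mm long from (-98, 62) through mark1..mark8 to (100, 25) mm in the template's own x, y. Same origin and axes as the template. The rim is rigid.
- stud_tall (a joint): How far the stud on the tall horn is pushed down (m): 0 up, 0.008 fully down. Sprung: starts to yield at about 1.2 N, about 4.4 N when fully down, and springs back up when let go.
- stud_tall_top (a point): Centre of the flat top (16 mm across) of the steel stud on the tall horn, at x -116, y 42 mm of the template, 20 mm above the table when up. The stud stands in a dark collar 23 mm across whose top is 9 mm above the table. This point moves with the stud.
- stud_short (a joint): The same for the stud on the short horn.
- stud_short_top (a point): The same point of the like stud on the short horn, at x 117, y 5 mm of the template.
- mark1 (a point): Unmarked point on top of the steel rim, 8 mm above the table, at x -91, y 40 mm of the template: number 1 of 8 along the scoop, about 35 mm apart, from the tall horn to the short.
- mark2 (a point): Unmarked point on top of the steel rim, 8 mm above the table, at x -76, y 8 mm of the template: number 2 of 8 along the scoop, about 35 mm apart, from the tall horn to the short.
- mark3 (a point): Unmarked point on top of the steel rim, 8 mm above the table, at x -55, y -19 mm of the template: number 3 of 8 along the scoop, about 35 mm apart, from the tall horn to the short.
- mark4 (a point): Unmarked point on top of the steel rim, 8 mm above the table, at x -26, y -38 mm of the template: number 4 of 8 along the scoop, about 35 mm apart, from the tall horn to the short.
- mark5 (a point): Unmarked point on top of the steel rim, 8 mm above the table, at x 9, y -42 mm of the template: number 5 of 8 along the scoop, about 35 mm apart, from the tall horn to the short.
- mark6 (a point): Unmarked point on top of the steel rim, 8 mm above the table, at x 42, y -31 mm of the template: number 6 of 8 along the scoop, about 35 mm apart, from the tall horn to the short.
- mark7 (a point): Unmarked point on top of the steel rim, 8 mm above the table, at x 70, y -10 mm of the template: number 7 of 8 along the scoop, about 35 mm apart, from the tall horn to the short.
- mark8 (a point): Unmarked point on top of the steel rim, 8 mm above the table, at x 93, y 16 mm of the template: number 8 of 8 along the scoop, about 35 mm apart, from the tall horn to the short.
- straight_template: Bystander: loose rectangular template of the same fibreboard, 210 x 110 x 6 mm, one straight long side bound in steel, two fixed steel studs. Origin under its centre. Lies on the other half of the table.
- weight_a: Bystander: loose dark steel pattern weight, 40 mm across, 35 mm high with a grip knob, standing on the scooped template behind the tall horn (top 41 mm above the table). Origin under its centre.
- weight_b: Bystander: like weight, on the scooped template behind the short horn.
- weight_c: Bystander: like weight, on the straight template.
- shears: Bystander: cutting shears, 235 mm long, 12 mm high, black handles, lying beyond the templates. Origin underneath, at the pivot; blades along its x.
- chalk: Bystander: white tailor's chalk, 45 x 45 x 9 mm, nearer the robot than the templates. Origin under its centre.
- cone: Bystander: orange thread cone, 64 mm across, 125 mm high, far left. Origin under its centre.
- pin_dish: Bystander: black pin dish, 90 mm across, 25 mm high, near right. Origin under its centre.

How it is judged (in metres and radians):
On the way, in this order (a step that is already met when the one before it is completed fails the run):
1. the stud on the tall horn is pushed down at least 4 of its 8 mm by the fingertips (value of joint stud_tall above 0.004 m and horizontal distance between the grasp point and stud_tall_top below 0.015 m and contact force between the fingers and template above 0.5 N), for 0.1 s.
2. the fingertips pass over mark1: within 12 mm sideways, and at most 3 cm above it (horizontal distance between the grasp point and mark1 below 0.012 m and z of the grasp point in the frame of mark1 between 0.012 and 0.048 m), for 0.05 s.
3. the fingertips pass over mark2: within 12 mm sideways, and at most 3 cm above it (horizontal distance between the grasp point and mark2 below 0.012 m and z of the grasp point in the frame of mark2 between 0.012 and 0.048 m), for 0.05 s.
4. the fingertips pass over mark3: within 12 mm sideways, and at most 3 cm above it (horizontal distance between the grasp point and mark3 below 0.012 m and z of the grasp point in the frame of mark3 between 0.012 and 0.048 m), for 0.05 s.
5. the fingertips pass over mark4: within 12 mm sideways, and at most 3 cm above it (horizontal distance between the grasp point and mark4 below 0.012 m and z of the grasp point in the frame of mark4 between 0.012 and 0.048 m), for 0.05 s.
6. the fingertips pass over mark5: within 12 mm sideways, and at most 3 cm above it (horizontal distance between the grasp point and mark5 below 0.012 m and z of the grasp point in the frame of mark5 between 0.012 and 0.048 m), for 0.05 s.
7. the fingertips pass over mark6: within 12 mm sideways, and at most 3 cm above it (horizontal distance between the grasp point and mark6 below 0.012 m and z of the grasp point in the frame of mark6 between 0.012 and 0.048 m), for 0.05 s.
8. the fingertips pass over mark7: within 12 mm sideways, and at most 3 cm above it (horizontal distance between the grasp point and mark7 below 0.012 m and z of the grasp point in the frame of mark7 between 0.012 and 0.048 m), for 0.05 s.
9. the fingertips pass over mark8: within 12 mm sideways, and at most 3 cm above it (horizontal distance between the grasp point and mark8 below 0.012 m and z of the grasp point in the frame of mark8 between 0.012 and 0.048 m), for 0.05 s.
10. the stud on the short horn is pushed down at least 4 mm by the fingertips (value of joint stud_short above 0.004 m and horizontal distance between the grasp point and stud_short_top below 0.015 m and contact force between the fingers and template above 0.5 N), for 0.1 s.
At the end, for the whole second after the job is handed in: The stud on the short horn is held at least 4 mm down (of 8) by the fingertips (grasp point within 15 mm of it sideways, over 0.5 N), the stud on the tall horn is up again (under 1.5 mm), the rim carries less than 8 N, and no bystander has moved 15 mm (all of step 10 and value of joint stud_tall below 0.0015 m and contact force between the fingers and rim below 8 N and distance of each of straight_template, weight_a, weight_b, weight_c, shears, chalk, cone, pin_dish from where it was at the start of the episode below 0.015 m); the arm keeps its last pose, push and grip.
It fails at once if the fingers lean on the steel rim with more than 8 N (contact force between the fingers and rim above 8 N).
It fails at once if the scooped template or a stud is pressed with more than 25 N (contact force between the fingers and template above 25 N).
It fails at once if the straight template is pressed with more than 5 N (contact force between the fingers and straight_template above 5 N).
It fails at once if a bystander is lifted, carried or pushed more than 15 mm (distance of any of straight_template, weight_a, weight_b, weight_c, shears, chalk, cone, pin_dish from where it was at the start of the episode above 0.015 m).
It also fails if it takes over 45 s, if anything falls off the work surface, if the arm or the gripper's body presses on something with over 40 N, if the wrist force passes 120 N, or if a joint passes its speed limit or range.

## Working session

There is one attempt and no reset: what is moved stays moved. The work goes in short steps, Python scripts to look and compute and a shell command to move; the robot and the scene stay as the last step left them, time stands still between calls to the robot, and variables do not carry over. Pictures are saved under pics/ and viewed, and the job is handed in when it is done.

```bash
ls; mkdir -p pics; python3 - <<'E'
from bench import arm,cams
import cv2,pickle
print(arm.read_state())
for n in("scene","top"):
    p=cams.camera(n); cv2.imwrite(f"pics/{n}0.png",p["pixels"][...,::-1])
    pickle.dump(p,open(f"pics/{n}0.pkl","wb"))
    print(n,p["fx"],p["cx"],p["distortion"],p["extrinsics"])
    for l in("template","stud_tall_top","stud_short_top","mark1","mark3","mark5","mark7","mark8","weight_a","straight_template"):
        try: print(l,[(d["at"],round(d["confidence"],2)) for d in cams.spot_point(p,l)][:3])
        except Exception as e: print(l,e)
E
```

```text
pics
{'time': 0.0, 'joint_pos': array([ 1.16500545e+00,  3.42734665e-01,  1.52504442e+00,  8.71167079e-06,
        1.27536930e+00, -1.46012054e-01]), 'qd': array([ 0.00031186,  0.001081  , -0.00202716, -0.00055397,  0.00046246,
       -0.00041477]), 'joint_efforts': array([ 2.68593394e-04, -4.31235981e+01, -2.44225180e+01,  7.17836665e-02,
        5.59253187e-02, -1.64733210e-04]), 'eef_pos': array([134.6573454, 506.9715413, 200.5292235]), 'tool_rot': array([ 7.92738450e-01,  6.09561437e-01, -6.81102603e-04,  3.75758478e-04]), 'wrist_force': array([-0.2297824 ,  0.52303892,  0.11413635]), 'torque': array([ 0.02990941,  0.03045596, -0.00511822]), 'gripper_width': 92.09619562026683}
scene 471.44638417098025 254.62063469283433 [0.05879485 0.         0.         0.         0.        ] [[-2.95876654e-01  7.88087473e-01 -5.39791757e-01  1.33532828e+03]
 [ 9.55081521e-01  2.53902599e-01 -1.52816092e-01  2.71502692e+02]
 [ 1.66220822e-02 -5.60759847e-01 -8.27811634e-01  1.18295229e+03]
 [ 0.00000000e+00  0.00000000e+00  0.00000000e+00  1.00000000e+00]]
template [([255.9, 154.1], 0.73), ([195.
[... 1056 characters left out ...]
0  1.00000000e+00]]
template [([333.0, 203.1], 0.63)]
stud_tall_top [([317.4, 246.8], 0.36)]
stud_short_top [([341.4, 161.7], 0.46), ([331.6, 232.8], 0.21)]
mark1 [([349.1, 190.9], 0.96), ([350.3, 218.9], 0.92), ([339.1, 170.2], 0.87)]
mark3 [([349.1, 190.9], 0.96), ([350.3, 218.9], 0.92), ([339.1, 170.2], 0.87)]
mark5 [([349.1, 190.9], 0.96), ([350.3, 218.9], 0.92), ([339.1, 170.2], 0.87)]
mark7 [([349.1, 190.9], 0.96), ([350.3, 218.9], 0.92), ([339.1, 170.2], 0.87)]
mark8 [([349.1, 190.9], 0.96), ([350.3, 218.9], 0.92), ([339.1, 170.2], 0.87)]
weight_a [([351.6, 247.5], 0.67), ([360.8, 173.9], 0.57), ([213.8, 195.7], 0.55)]
straight_template [([204.8, 210.4], 0.78), ([332.6, 206.0], 0.16)]
```

```bash
python3 - <<'E'
import cv2
a=cv2.imread("pics/top0.png"); c=a[120:290,160:410]; cv2.imwrite("pics/topc.png",cv2.resize(c,None,fx=3.2,fy=3.2,interpolation=cv2.INTER_CUBIC)[:544,:800])
a=cv2.imread("pics/scene0.png"); c=a[110:260,130:350]; cv2.imwrite("pics/scenec.png",cv2.resize(c,None,fx=3.6,fy=3.6,interpolation=cv2.INTER_CUBIC))
E
```

```text
(no output)
```

View pics/topc.png

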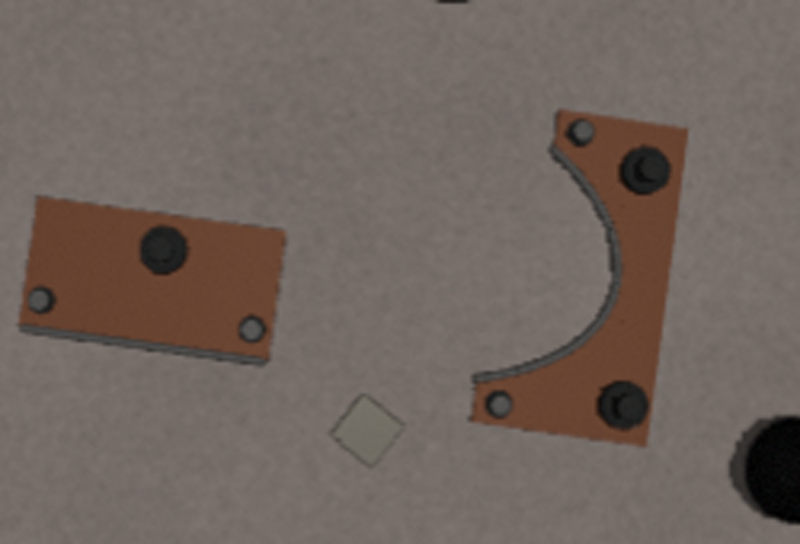

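View pics/scenec.png

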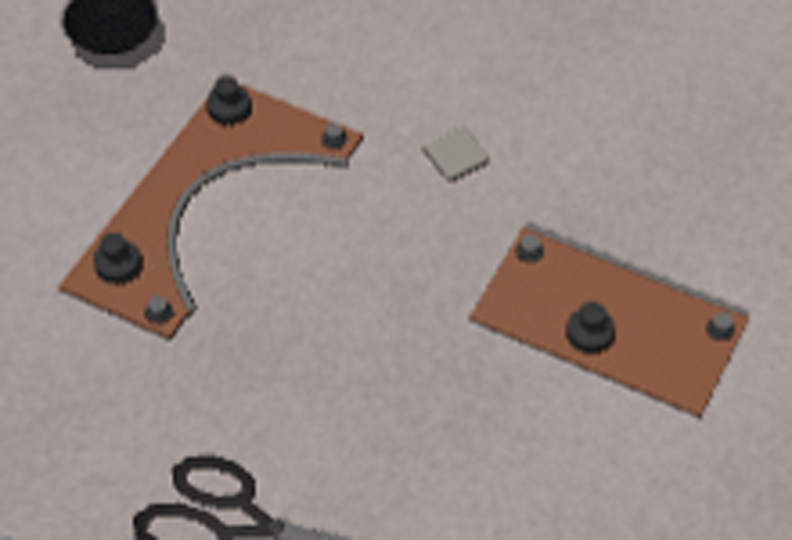

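View pics/top0.png

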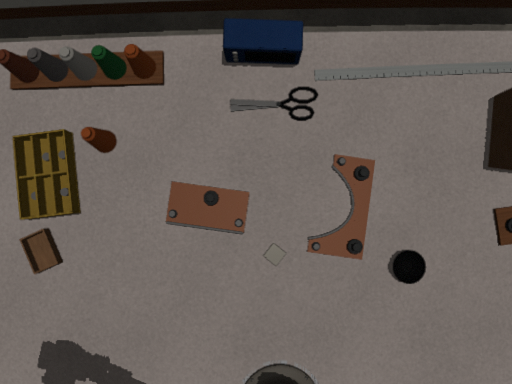

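```bash
cat > h.py <<'E'
import numpy as np,cv2,pickle
from scipy.optimize import least_squares
from scipy.interpolate import CubicSpline
L=[(-134,-85,6),(134,-85,6),(134,25,6),(-134,62,6),(-98,62,8),(100,25,8),(-116,42,20),(117,5,20)]
L=np.array(L,float)
C=np.array([(-98,62),(-91,40),(-76,8),(-55,-19),(-26,-38),(9,-42),(42,-31),(70,-10),(93,16),(100,25)],float)
s=np.r_[0,np.cumsum(np.hypot(*np.diff(C,axis=0).T))]
curve=CubicSpline(s,C)
def W(P,q):
    c,n=np.cos(q[2]),np.sin(q[2]);P=np.asarray(P,float)
    return np.c_[P[:,0]*c-P[:,1]*n+q[0],P[:,0]*n+P[:,1]*c+q[1],P[:,2]]
def proj(p,X):
    E=np.linalg.inv(p["extrinsics"]);K=np.array([[p["fx"],0,p["cx"]],[0,p["fy"],p["cy"]],[0,0,1]])
    return cv2.projectPoints(np.asarray(X,float),cv2.Rodrigues(E[:3,:3])[0],E[:3,3],K,np.array(p["distortion"],float))[0][:,0]
E
python3 - <<'E'
from h import *
P={n:pickle.load(open(f"pics/{n}0.pkl","rb")) for n in("top","scene")}
t=(np.array([(647,446),(687,129),(558,109),(470,420),(473,376),(550,148),(498,404),(581,131)],float)+.5)/3.2-.5+[160,120]
sc=(np.array([(np.nan,0),(60,290),(170,340),(363,136),(349,163),(195,309),(334,130),(159,303)],float)+.5)/3.6-.5+[130,110]
ob={"top":t,"scene":sc}
def res(q,ns):
    r=[proj(P[n],W(L,q))-ob[n] for n in ns]; r=np.concatenate(r).ravel();return r[np.isfinite(r)]
g=[500,-150,-1.7]
for ns in(("top",),("scene",),("top","scene")):
    best=min((least_squares(lambda q:np.nan_to_num(res(q,ns)),[500,-150,a]) for a in np.arange(-3,3,.7)),key=lambda o:o.cost)
    q=best.x;print(ns,q.round(3),best.cost);print(res(q,ns).reshape(-1)[:32].round(1)); print(W(L[6:],q).round(1))
np.save("q.npy",q)
for n,(x0,y0,x1,y1) in(("top",(280,130,400,280)),("scene",(130,110,260,220))):
    f=5; im=cv2.resize(P[n]["pixels"][y0:y1,x0:x1,::-1],None,fx=f,fy=f,interpolation=cv2.INTER_CUBIC)
    def d(X,col,r):
        for u in proj(P[n],W(X,q)): cv2.circle(im,tuple(int(v) for v in ((u-[x0,y0]+.5)*f-.5)),r,col,-1)
    d(L,(0,255,0),2)
    c=curve(np.linspace(0,s[-1],60)); d(np.c_[c,np.full(60,8)],(255,255,0),1)
    cv2.imwrite(f"pics/ov_{n}.png",im[:600,:800])
print(W(np.c_[C,np.full(10,8)],q).round(0))
E
```

```text
('top',) [ 5.20641e+02 -1.65635e+02 -1.71000e-01] 1.44485649743245
[-0.9  0.  -0.2 -0.4 -0.3 -0.2 -0.3  0.3  0.7  0.6  0.7  0.   0.1  0.1
  0.2 -0.4]
[[ 413.5 -104.5   20. ]
 [ 636.8 -180.6   20. ]]
('scene',) [ 5.13609e+02 -1.64313e+02 -1.74000e-01] 214.77634095579947
[19.6 -0.1 -2.9  0.2 -2.8  0.7 -2.2 -0.8 -2.6 -0.7 -2.8  0.5 -1.9  0.1
 -1.9]
[[ 406.6 -102.9   20. ]
 [ 629.7 -179.6   20. ]]
('top', 'scene') [ 5.18266e+02 -1.64900e+02 -1.71000e-01] 226.19098726827286
[-1.1  0.9 -0.4  0.4 -0.5  0.7 -0.6  1.2  0.5  1.5  0.4  0.9 -0.1  1.
 -0.1  0.5 20.6 -0.8 -1.7 -0.4 -1.6  0.  -1.3 -1.5 -1.6 -1.4 -1.6 -0.2
 -0.9 -0.6 -0.7]
[[ 411.1 -103.8   20. ]
 [ 634.4 -179.9   20. ]]
[[ 432.  -87.    8.]
 [ 435. -110.    8.]
 [ 445. -144.    8.]
 [ 461. -174.    8.]
 [ 486. -198.    8.]
 [ 520. -208.    8.]
 [ 554. -203.    8.]
 [ 586. -187.    8.]
 [ 613. -165.    8.]
 [ 621. -157.    8.]]
```

View pics/ov_top.png

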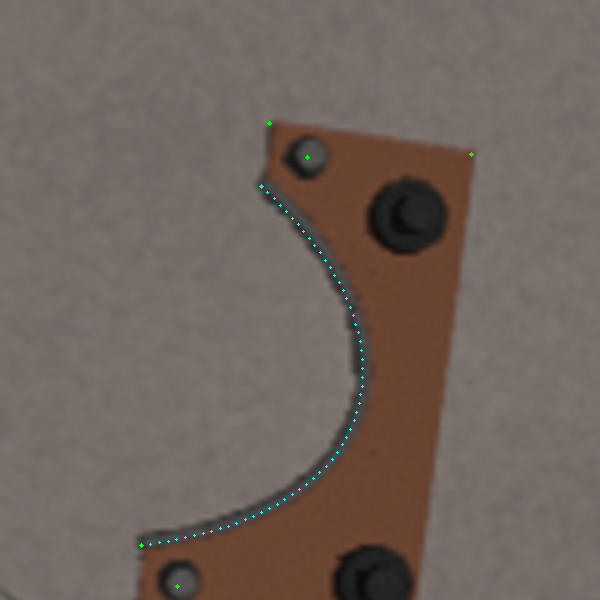

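View pics/ov_scene.png

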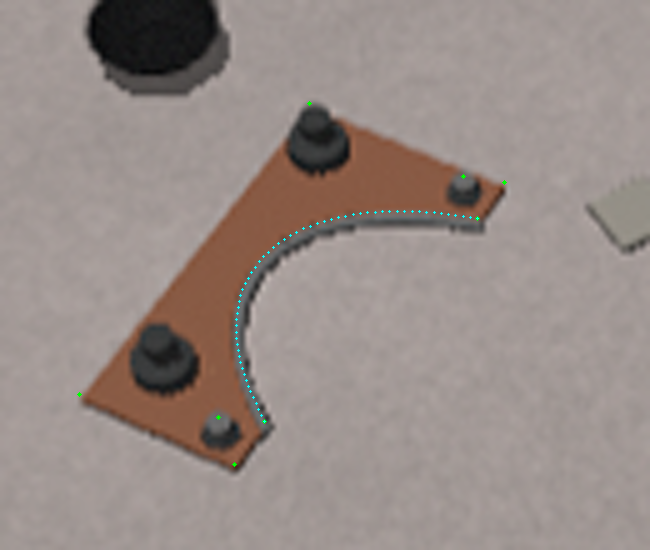

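```bash
python3 - <<'E'
from h import *
P={n:pickle.load(open(f"pics/{n}0.pkl","rb")) for n in("top","scene")}
t=(np.array([(647,446),(687,129),(558,109),(470,420),(473,376),(550,148),(498,404),(581,131)],float)+.5)/3.2-.5+[160,120]
sc=(np.array([(np.nan,np.nan),(60,290),(170,340),(363,136),(349,163),(195,309),(334,130),(159,303)],float)+.5)/3.6-.5+[130,110]
ob={"top":t,"scene":sc}
def res(q,ns):
    r=[proj(P[n],W(L,q))-ob[n] for n in ns]; return np.nan_to_num(np.concatenate(r).ravel())
for ns in(("top",),("scene",),("top","scene")):
    b=least_squares(lambda q:res(q,ns),[518,-165,-.17]);q=b.x
    print(ns,q.round(3),b.cost);print(res(q,ns).round(1)); print(W(L[6:],q).round(1))
np.save("q.npy",q)
print(W(np.c_[C,np.full(10,8)],q).round(0))
E
```

```text
('top',) [ 5.20641e+02 -1.65635e+02 -1.71000e-01] 1.4448564974325733
[-0.9  0.  -0.2 -0.4 -0.3 -0.2 -0.3  0.3  0.7  0.6  0.7  0.   0.1  0.1
  0.2 -0.4]
[[ 413.5 -104.5   20. ]
 [ 636.8 -180.6   20. ]]
('scene',) [ 5.22402e+02 -1.61034e+02 -1.68000e-01] 1.4294232328569993
[ 0.   0.  -0.2 -0.2  0.4 -0.1  0.6 -0.2 -0.8 -0.5 -0.6 -0.2  0.4  0.2
  0.2  0.8]
[[ 415.  -100.3   20. ]
 [ 638.6 -175.6   20. ]]
('top', 'scene') [ 5.20999e+02 -1.63971e+02 -1.68000e-01] 7.649939306474245
[-1.4 -0.2 -0.9 -0.7 -1.  -0.3 -0.8  0.3  0.2  0.5 -0.1 -0.1 -0.4  0.
 -0.6 -0.5  0.   0.  -0.9 -0.8 -0.4 -0.7 -0.1 -0.7 -1.6 -1.  -1.4 -0.8
 -0.3 -0.3 -0.6  0.2]
[[ 413.7 -103.1   20. ]
 [ 637.2 -178.7   20. ]]
[[ 435.  -86.    8.]
 [ 438. -109.    8.]
 [ 447. -143.    8.]
 [ 464. -173.    8.]
 [ 489. -197.    8.]
 [ 523. -207.    8.]
 [ 557. -202.    8.]
 [ 588. -186.    8.]
 [ 615. -164.    8.]
 [ 624. -156.    8.]]
```

```bash
python3 -m handwheel '[[[0.03,-0.022,0,0,0,0.09,0],[0.06,-0.044,0,0,0,0.09,0],[0.09,-0.066,0,0,0,0.09,0],[0.12,-0.088,0,0,0,0.09,0],[0.15,-0.11,0,0,0,0.09,0],[0.18,-0.132,0,0,0,0.09,0],[0.21,-0.157,0,0,0,0.09,0],[0.23,-0.19,0,0,0,0.09,0],[0.25,-0.225,0,0,0,0.09,0],[0.265,-0.26,0,0,0,0.09,0]]]'
```

```text
time: 1.93
eef_pos: [401.2, 245.7, 201.2]
tool_rot: [0.765, 0.645, 0.0, 0.0]
wrist_force: [1.7, 0.3, -0.5]
gripper_width: 30.1
```

```bash
python3 -m handwheel '[[[0.005,-0.038,0,0,0,0,0],[0.01,-0.075,0,0,0,0,0],[0.013,-0.112,0,0,0,0,0],[0.013,-0.15,0,0,0,0,0],[0.013,-0.187,0,0,0,0,0],[0.013,-0.224,-0.01,0,0,0,0],[0.013,-0.26,-0.02,0,0,0,0],[0.013,-0.295,-0.035,0,0,0,0],[0.013,-0.325,-0.05,0,0,0,0],[0.013,-0.348,-0.065,0,0,0,0]]]'
```

```text
time: 2.77
eef_pos: [414.2, -104.8, 135.9]
tool_rot: [0.765, 0.644, 0.0, 0.001]
wrist_force: [-0.2, 0.4, 0.1]
gripper_width: 0.5
```

```bash
python3 -m handwheel '[[[0,0,-0.03,0,0,0,0],[0,0,-0.06,0,0,0,0],[0,0,-0.085,0,0,0,0],[0,0,-0.1,0,0,0,0],[0,0,-0.1,0,0,0,0],[0,0,-0.1,0,0,0,0]]]'; python3 - <<'E'
from bench import arm,cams
from h import *
s_=arm.read_state();print(s_["eef_pos"],s_["tool_rot"],s_["wrist_force"])
q=np.load("q.npy")
for n in("scene","top"):
    p=cams.camera(n); pickle.dump(p,open(f"pics/{n}1.pkl","wb"))
    f=6;x0,y0=(160,110) if n=="scene" else(290,180)
    im=cv2.resize(p["pixels"][y0:y0+95,x0:x0+130,::-1],None,fx=f,fy=f,interpolation=cv2.INTER_CUBIC)
    def d(X,c):
        for u in proj(p,X): cv2.circle(im,tuple(int(v) for v in ((u-[x0,y0]+.5)*f-.5)),2,c,-1)
    d(W(L,q),(0,255,0)); d(s_["eef_pos"][None],(0,0,255))
    cv2.imwrite(f"pics/{n}1.png",im)
E
```

```text
time: 3.27
eef_pos: [414.0, -104.7, 35.7]
tool_rot: [0.765, 0.644, 0.0, 0.0]
wrist_force: [0.2, -0.0, 1.0]
gripper_width: 0.5
[ 413.9630404  -104.70776281   35.73242971] [7.65043005e-01 6.43979144e-01 1.55967901e-04 1.95158553e-04] [ 0.22213745 -0.01454734  1.03203482]
```

View pics/scene1.png

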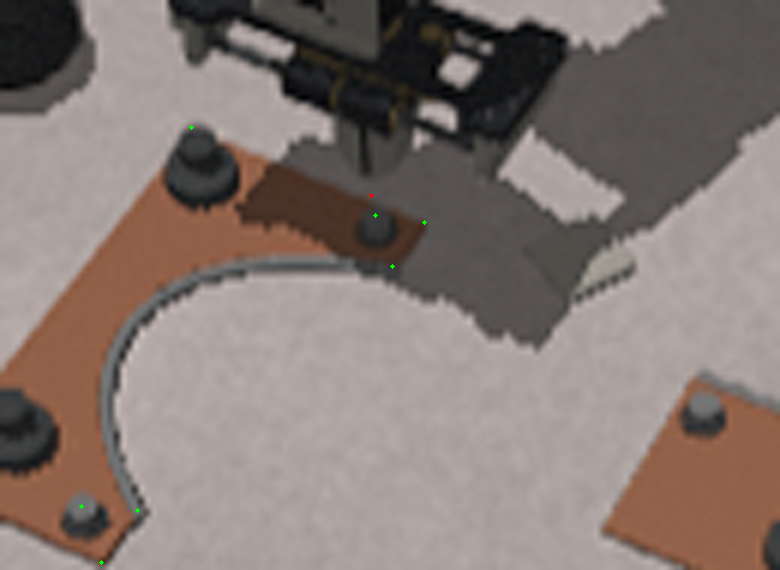

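View pics/top1.png

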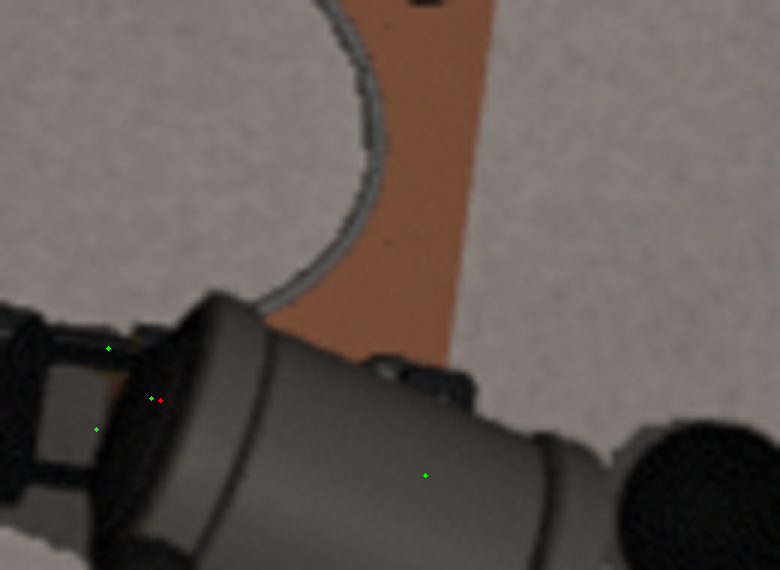

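```bash
python3 - <<'E'
from h import *
p=pickle.load(open("pics/scene1.pkl","rb"))
x0,y0=190,110;f=13
im=p["pixels"][y0:y0+45,x0:x0+60,::-1].astype(float)
im=np.clip(255*(im/140)**.7,0,255).astype(np.uint8)
im=cv2.resize(im,None,fx=f,fy=f,interpolation=cv2.INTER_NEAREST)
T=np.array([414,-104.7,35.7])
for k in(0,10,20,40):
    u=proj(p,[T+[0,0,k]])[0]; print(k,u); cv2.circle(im,tuple(int(v) for v in ((u-[x0,y0]+.5)*f-.5)),3,(0,0,255),-1)
cv2.imwrite("pics/s1z.png",im)
E
```

```text
0 [221.43895782 142.19530064]
10 [221.30565341 140.1132895 ]
20 [221.17077075 138.00769911]
40 [220.89615376 133.7240995 ]
```

View pics/s1z.png

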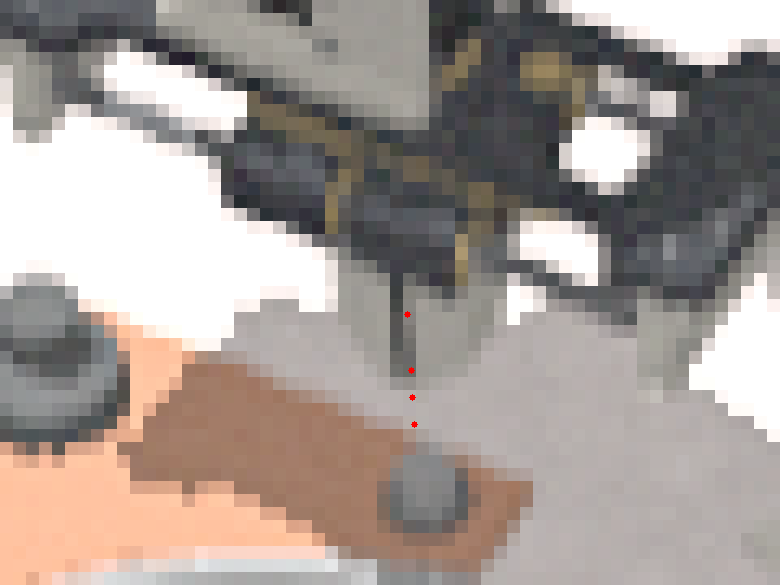

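```bash
python3 -m handwheel '[[[0,0,-0.008,0,0,0,0],[0,0,-0.012,0,0,0,0],[0,0,-0.014,0,0,0,0],[0,0,-0.014,0,0,0,0]]]'; cat > snap.py <<'E'
import sys
from bench import arm,cams
from h import *
def snap(tag,x0,y0,w=60,h=45,f=13):
    s_=arm.read_state();T=s_["eef_pos"];print(T,s_["wrist_force"].round(2))
    p=cams.camera("scene");im=p["pixels"][y0:y0+h,x0:x0+w,::-1].astype(float)
    pickle.dump(p,open(f"pics/{tag}.pkl","wb"))
    im=np.clip(255*(im/140)**.7,0,255).astype(np.uint8)
    im=cv2.resize(im,None,fx=f,fy=f,interpolation=cv2.INTER_NEAREST)
    for k in(0,19):
        u=proj(p,[T+[0,0,k]])[0]; cv2.circle(im,tuple(int(v) for v in ((u-[x0,y0]+.5)*f-.5)),3,(0,0,255),-1)
    q=np.load("q.npy");c=curve(np.linspace(0,s[-1],60))
    for u in proj(p,np.r_[W(np.c_[c,np.full(60,8)],q),W(L[6:],q)]): cv2.circle(im,tuple(int(v) for v in ((u-[x0,y0]+.5)*f-.5)),2,(0,255,0),-1)
    cv2.imwrite(f"pics/{tag}.png",im)
snap(sys.argv[1],int(sys.argv[2]),int(sys.argv[3]))
E
python3 snap.py s2 190 120
```

```text
time: 3.7
eef_pos: [414.9, -105.0, 22.7]
tool_rot: [0.765, 0.644, 0.001, 0.002]
wrist_force: [-0.0, 0.4, -0.4]
gripper_width: 0.5
[ 414.87062962 -104.9874252    22.70933375] [-0.01  0.4  -0.39]
```

View pics/s2.png

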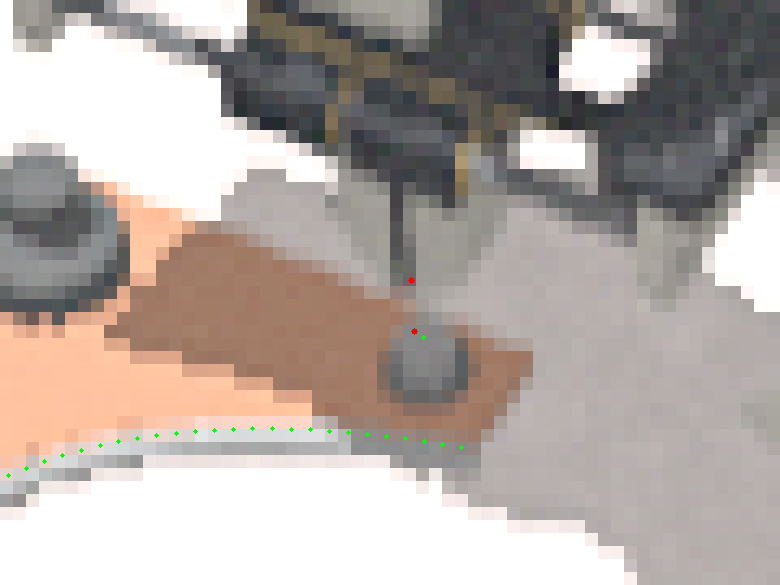

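```bash
python3 -m handwheel '[[[-0.0005,0.001,-0.003,0,0,0,0],[-0.0005,0.001,-0.005,0,0,0,0],[-0.0005,0.001,-0.006,0,0,0,0],[-0.0005,0.001,-0.006,0,0,0,0]]]'; python3 snap.py s3 190 120
```

```text
time: 4.08
eef_pos: [414.3, -104.0, 16.6]
tool_rot: [0.765, 0.644, 0.001, 0.001]
wrist_force: [0.3, 0.6, -0.8]
gripper_width: 0.2
[ 414.31897798 -103.9632347    16.64070083] [ 0.27  0.64 -0.84]
```

View pics/s3.png

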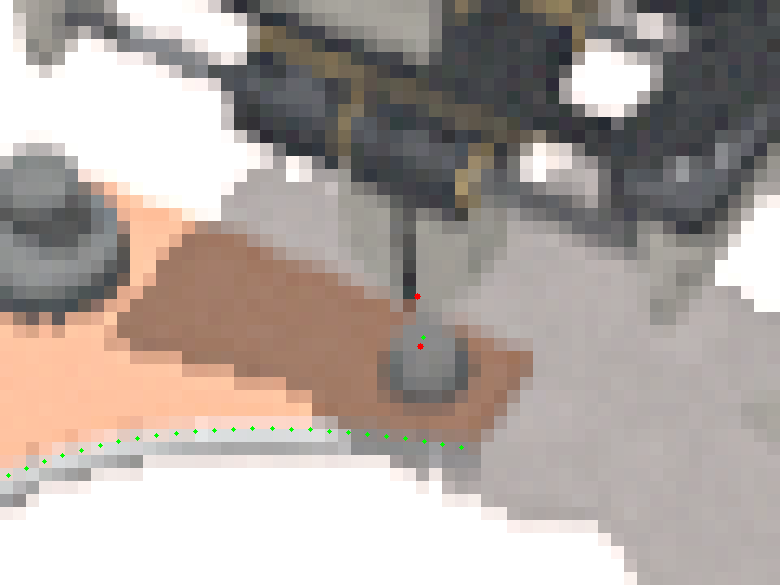

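```bash
python3 -m handwheel '[[[0,0,-0.001,0,0,0,0],[0,0,-0.002,0,0,0,0],[0,0,-0.003,0,0,0,0],[0,0,-0.003,0,0,0,0]]]'
```

```text
time: 4.47
eef_pos: [414.3, -104.0, 13.6]
tool_rot: [0.765, 0.644, 0.001, 0.001]
wrist_force: [-0.8, 0.5, -0.9]
gripper_width: 0.2
```

```bash
python3 -c "
from bench import arm
print(arm.read_state()['wrist_force'])"; python3 -m handwheel '[[[0,0,0,0,0,0,0],[0,0,0,0,0,0,0]]]'; python3 snap.py s4 190 120
```

```text
[-0.84310909  0.45903543 -0.86025244]
time: 4.63
eef_pos: [414.3, -104.0, 13.6]
tool_rot: [0.765, 0.644, 0.001, 0.001]
wrist_force: [0.8, 0.0, 0.5]
gripper_width: 0.5
[ 414.31325432 -103.98524967   13.59152483] [0.76 0.05 0.54]
```

View pics/s4.png

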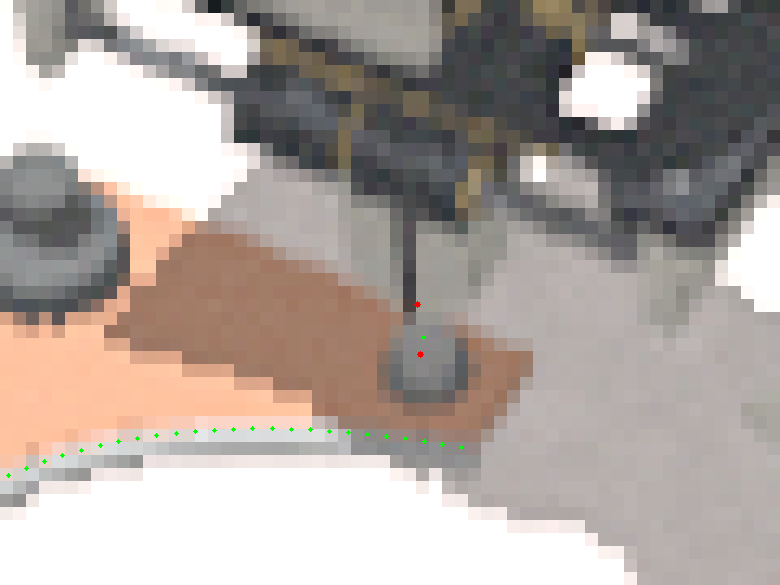

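```bash
python3 - <<'E'
from h import *
for t in("scene0","s2","s4"):
    p=pickle.load(open(f"pics/{t}.pkl","rb"))["pixels"]
    print(t)
    for r in range(136,152): print(r," ".join("%3d/%-3d"%(p[r,c,0],p[r,c,2]) for c in range(215,230)))
E
```

```text
scene0
136 160/148 164/152 163/151 162/149 162/150 163/152 160/149 162/150 168/155 166/153 162/149 163/151 165/152 163/151 163/151
137 162/149 164/151 166/153 164/152 162/150 164/151 159/146 159/148 164/152 165/153 162/150 164/151 164/152 164/152 162/150
138 163/152 165/153 167/154 165/153 160/149 163/151 159/147 161/149 162/150 163/151 162/150 162/150 162/150 163/151 163/150
139 166/155 166/156 168/156 165/152 161/149 161/150 160/148 162/150 161/149 164/152 166/153 163/151 161/150 160/148 162/149
140 157/131 162/146 164/153 165/154 165/152 162/151 160/148 163/151 163/153 164/151 167/154 165/152 162/150 160/147 159/148
141 138/75  148/107 156/130 163/146 169/157 165/154 163/152 165/153 162/151 161/150 165/152 164/152 163/151 162/149 160/147
142 135/66  136/66  139/75  150/110 155/128 156/131 163/146 165/154 162/151 161/149 163/151 165/153 166/153 165/152 164/152
143 136/68  136/67  135/66  136/65  134/62  139/74  150/107 149/133 155/145 163/151 166/155 166/155 167/155 166/153 163/151
144 137/68  136/68  136/68  135/66  137/67  133/67  124/81  115/100 128/123 146/127 157/131 159/142 1
[... 4163 characters left out ...]
   57/49   58/58   58/58   59/59   56/57   44/36   73/34   76/44   79/58   82/69 
147  74/39   75/41   75/40   75/38   57/36   47/46   55/56   58/57   56/55   56/55   33/37   66/39   73/37   74/38   72/34 
148  73/38   73/37   72/37   76/39   49/35   40/42   54/54   58/57   55/53   49/50   31/34   54/35   74/41   74/39   71/36 
149  72/37   74/39   74/40   75/39   53/33   36/39   46/46   49/50   51/51   41/44   32/32   66/36   75/38   73/38   66/36 
150  72/37   74/40   72/37   73/38   64/39   50/35   36/35   38/36   40/37   38/34   57/37   75/39   76/41   68/34   73/55 
151  71/35   73/35   75/39   75/38   76/40   71/40   58/34   58/36   60/35   62/35   76/39   75/39   71/36   69/43   84/75
```

```bash
python3 - <<'E'
from h import *
for n in("scene0","top0","top1"):
    p=pickle.load(open(f"pics/{n}.pkl","rb"))
    X=[[0,0,0],[100,0,0],[0,0,100],[134.7,507,200.5],[134.7,507,266],[414,-104.7,35.7],[414,-104.7,101]]
    print(n,proj(p,X).round(1).tolist())
p=pickle.load(open("pics/scene0.pkl","rb"));cv2.imwrite("pics/sc0.png",cv2.resize(p["pixels"][...,::-1],None,fx=1.5,fy=1.5))
p=pickle.load(open("pics/top1.pkl","rb"));cv2.imwrite("pics/tp1.png",cv2.resize(p["pixels"][...,::-1],None,fx=1.5,fy=1.5))
E
```

```text
scene0 [[286.2, 73.6], [278.9, 91.9], [288.3, 51.2], [443.4, 85.8], [451.6, 68.3], [221.4, 142.2], [220.5, 128.2]]
top0 [[279.3, 403.0], [278.3, 365.3], [281.5, 423.3], [47.8, 389.8], [30.9, 404.3], [316.4, 246.4], [320.4, 248.9]]
top1 [[279.3, 403.0], [278.3, 365.3], [281.5, 423.3], [47.8, 389.8], [30.9, 404.3], [316.4, 246.4], [320.4, 248.9]]
```

View pics/sc0.png

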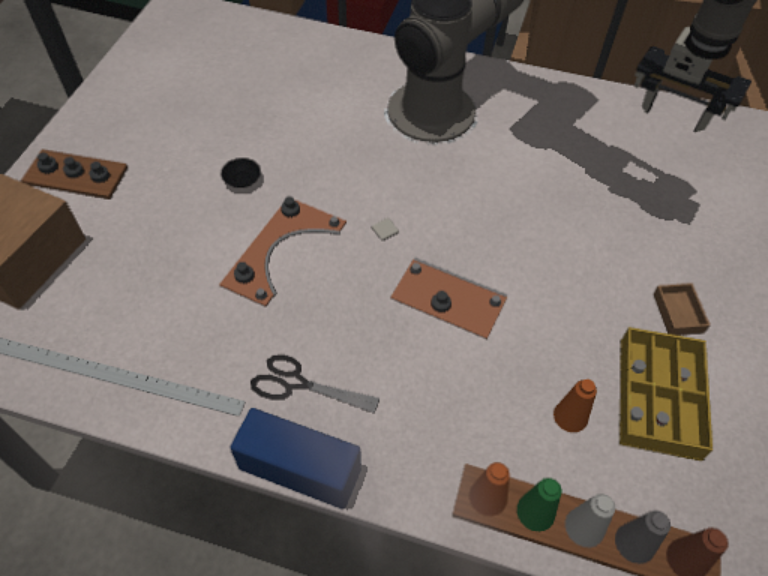

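View pics/tp1.png

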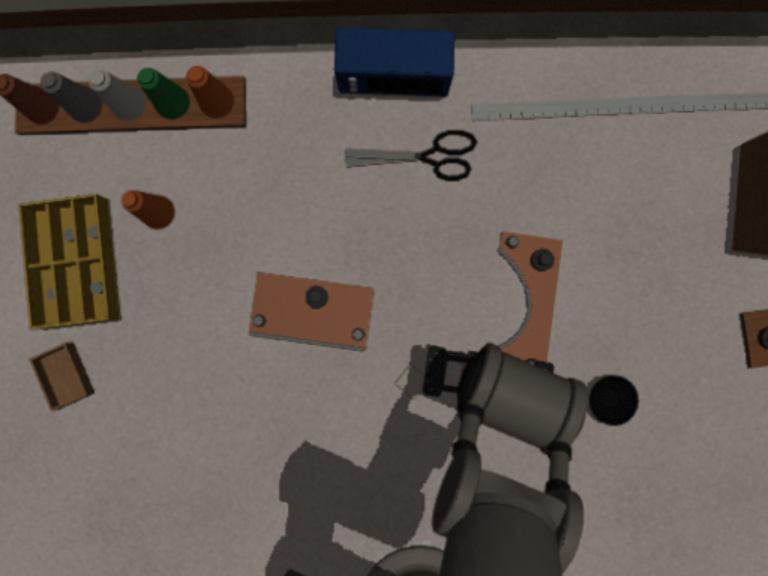

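```bash
python3 - <<'E'
from h import *
p=pickle.load(open("pics/scene0.pkl","rb"));t=pickle.load(open("pics/top0.pkl","rb"))
# weight_c top centre & cone top centre triangulated (pixel clicks)
def tri(us,ut):
    f=lambda X:np.r_[proj(p,[X])[0]-us,proj(t,[X])[0]-ut]
    o=least_squares(f,[500,0,20]);return o.x.round(1),f(o.x).round(1)
print("cone top",tri((587.5/1.5,387/1.5),(132/1.5,201/1.5)))
for n,q in(("scene0",p),("top0",t)):
    im=q["pixels"][...,::-1]
    x0,y0=(360,240) if n=="scene0" else (70,115)
    cv2.imwrite(f"pics/cone_{n}.png",cv2.resize(im[y0:y0+55,x0:x0+60],None,fx=7,fy=7,interpolation=cv2.INTER_CUBIC))
im=p["pixels"][25:95,415:505,::-1].astype(float);im=np.clip(255*(im/150)**.6,0,255).astype(np.uint8)
im=cv2.resize(im,None,fx=8,fy=8,interpolation=cv2.INTER_NEAREST)
for k in(0,19,30,66):
    u=(proj(p,[[134.7,507,200.5+k]])[0]-[415,25]+.5)*8;cv2.circle(im,tuple(int(v) for v in u),4,(0,0,255),-1)
ja=np.array([.257,.966,0])
for sg in(-1,1):
  for k in(0,19):
    u=(proj(p,[np.array([134.7,507,200.5+k])+sg*46*ja])[0]-[415,25]+.5)*8;cv2.circle(im,tuple(int(v) for v in u),4,(0,255,0),-1)
cv2.imwrite("pics/grip0.png",im)
E
```

```text
cone top (array([705.3, 454.7, 108.4]), array([-1.5,  0.3, -1.4,  0.5]))
```

View pics/grip0.png

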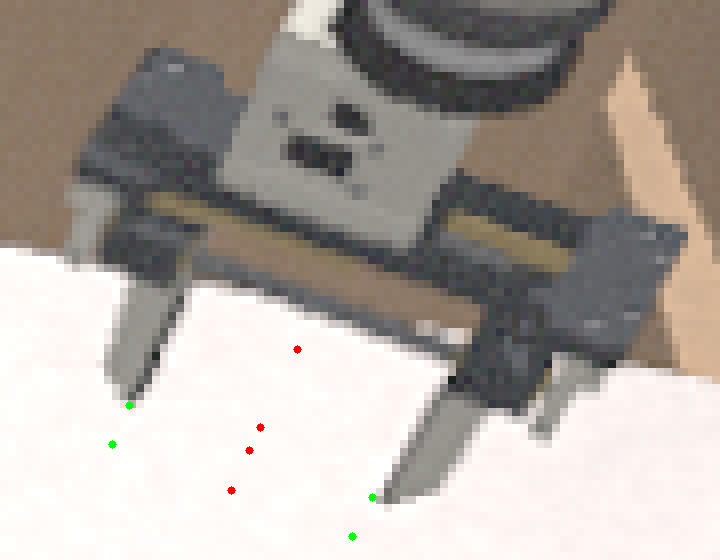

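```bash
python3 -m handwheel '[[[0,0,-0.002,0,0,0,0],[0,0,-0.004,0,0,0,0],[0,0,-0.006,0,0,0,0],[0,0,-0.006,0,0,0,0]]]'
```

```text
time: 5.02
eef_pos: [414.0, -103.8, 7.2]
tool_rot: [0.765, 0.644, 0.001, 0.001]
wrist_force: [-0.1, -0.2, -0.1]
gripper_width: 0.5
```

```bash
python3 -m handwheel '[[[0,0,-0.001,0,0,0,0],[0,0,-0.002,0,0,0,0],[0,0,-0.003,0,0,0,0],[0,0,-0.003,0,0,0,0]]]';python3 snap.py s5 190 120
```

```text
time: 5.35
eef_pos: [413.9, -103.8, 4.0]
tool_rot: [0.765, 0.644, 0.0, 0.001]
wrist_force: [0.4, -0.0, 0.0]
gripper_width: 0.3
[ 413.91924848 -103.8256583     3.9765221 ] [ 0.37 -0.01  0.03]
```

View pics/s5.png

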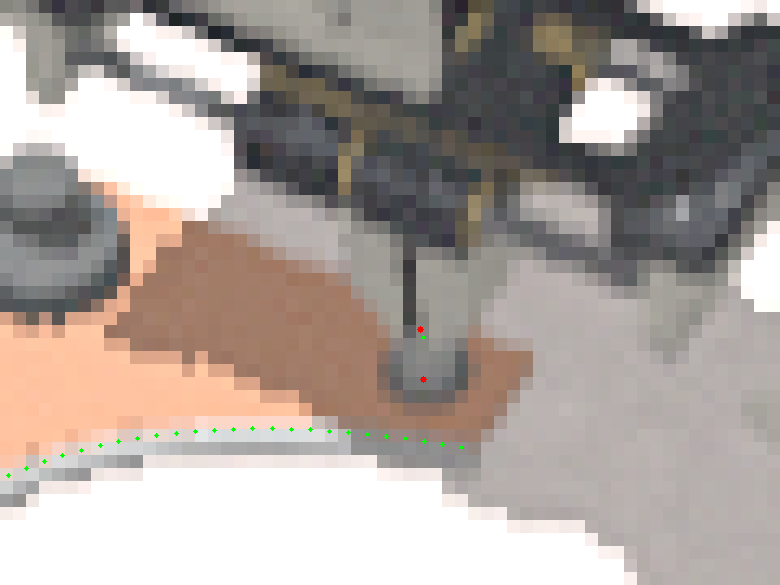

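```bash
python3 -m handwheel '[[[0,0,-0.001,0,0,0,0],[0,0,-0.002,0,0,0,0],[0,0,-0.003,0,0,0,0],[0,0,-0.003,0,0,0,0]]]'
```

```text
time: 5.73
eef_pos: [413.9, -103.8, 0.9]
tool_rot: [0.765, 0.644, 0.0, 0.001]
wrist_force: [-0.5, -0.5, 0.4]
gripper_width: 0.3
```

```bash
python3 -m handwheel '[[[0,0,-0.001,0,0,0,0],[0,0,-0.002,0,0,0,0],[0,0,-0.002,0,0,0,0]]]'
```

```text
time: 5.98
eef_pos: [413.8, -103.8, -1.3]
tool_rot: [0.765, 0.644, 0.0, 0.001]
wrist_force: [-0.4, 0.2, 0.7]
gripper_width: 0.4
```

```bash
python3 -m handwheel '[[[0,0,-0.001,0,0,0,0],[0,0,-0.002,0,0,0,0],[0,0,-0.002,0,0,0,0]]]'
```

```text
time: 6.23
eef_pos: [413.6, -103.7, -3.5]
tool_rot: [0.765, 0.644, 0.0, 0.001]
wrist_force: [1.0, -0.8, 0.3]
gripper_width: 0.3
```

```bash
python3 snap.py s6 190 120;python3 -c "
from bench import arm
for i in range(3): print(arm.read_state()['joint_efforts'])"
```

```text
[ 413.64907305 -103.68958991   -3.47713272] [ 1.04 -0.75  0.34]
[-4.28397499e-03 -3.84535110e+01 -1.30839926e+01 -3.33196018e-02
  4.36204788e-02 -1.01927953e-04]
[-4.28397499e-03 -3.84535110e+01 -1.30839926e+01 -3.33196018e-02
  4.36204788e-02 -1.01927953e-04]
[-4.28397499e-03 -3.84535110e+01 -1.30839926e+01 -3.33196018e-02
  4.36204788e-02 -1.01927953e-04]
```

View pics/s6.png

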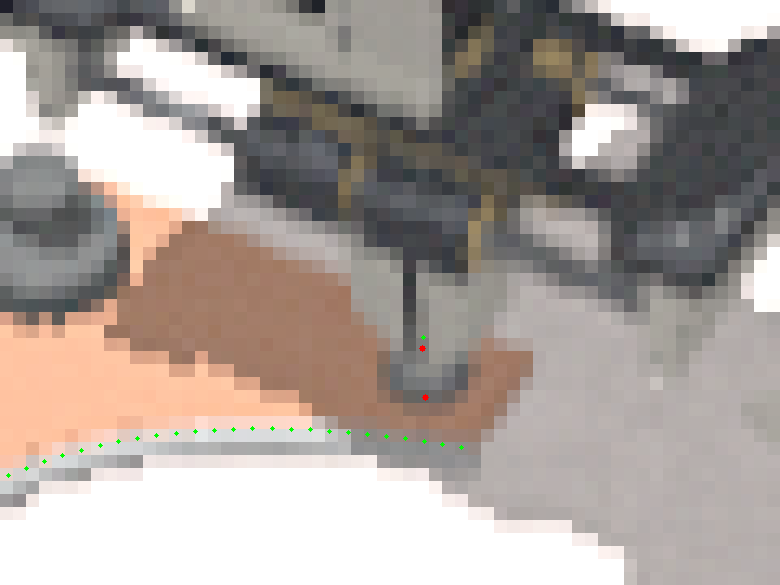

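```bash
python3 -m handwheel '[[[0,0,-0.001,0,0,0,0],[0,0,-0.0015,0,0,0,0],[0,0,-0.0015,0,0,0,0]]]'
```

```text
time: 6.53
eef_pos: [413.6, -103.7, -5.0]
tool_rot: [0.765, 0.644, 0.0, 0.0]
wrist_force: [-0.1, 1.0, 0.4]
gripper_width: 0.4
```

```bash
python3 -m handwheel '[[[0,0,-0.001,0,0,0,0],[0,0,-0.0015,0,0,0,0],[0,0,-0.0015,0,0,0,0]]]'; python3 -c "
from bench import arm
print(arm.read_state()['joint_efforts'])"
```

```text
time: 6.78
eef_pos: [413.7, -103.7, -6.5]
tool_rot: [0.765, 0.644, 0.0, 0.001]
wrist_force: [0.1, 0.3, 2.1]
gripper_width: 0.5
[-3.06265277e-02 -3.79631746e+01 -1.26600167e+01 -4.37460816e-02
  1.39416824e-02  2.53408490e-05]
```

```bash
python3 -m handwheel '[[[0,0,-0.001,0,0,0,0],[0,0,-0.002,0,0,0,0],[0,0,-0.002,0,0,0,0],[0,0,-0.002,0,0,0,0]]]'; python3 -c "
from bench import arm
print(arm.read_state()['joint_efforts'])"
```

```text
time: 7.12
eef_pos: [413.7, -103.7, -8.5]
tool_rot: [0.765, 0.644, 0.0, 0.001]
wrist_force: [0.2, 0.4, 2.4]
gripper_width: 0.2
[-4.32332768e-02 -3.77606750e+01 -1.25922838e+01 -3.62044713e-02
 -8.01029848e-02  3.12126508e-05]
```

```bash
python3 -m handwheel '[[[0,0,-0.001,0,0,0,0],[0,0,-0.001,0,0,0,0],[0,0,-0.001,0,0,0,0]]]'; python3 -c "
from bench import arm
print(arm.read_state()['joint_efforts'])"; python3 snap.py s7 190 120
```

```text
time: 7.37
eef_pos: [413.7, -103.7, -9.5]
tool_rot: [0.765, 0.644, 0.0, 0.001]
wrist_force: [-0.3, -0.0, 2.5]
gripper_width: 0.5
[-4.59462195e-02 -3.76708567e+01 -1.25340763e+01 -3.40370089e-02
 -1.11777750e-01 -3.82244286e-05]
[ 413.67713051 -103.70785827   -9.51550112] [-0.26 -0.    2.53]
```

View pics/s7.png

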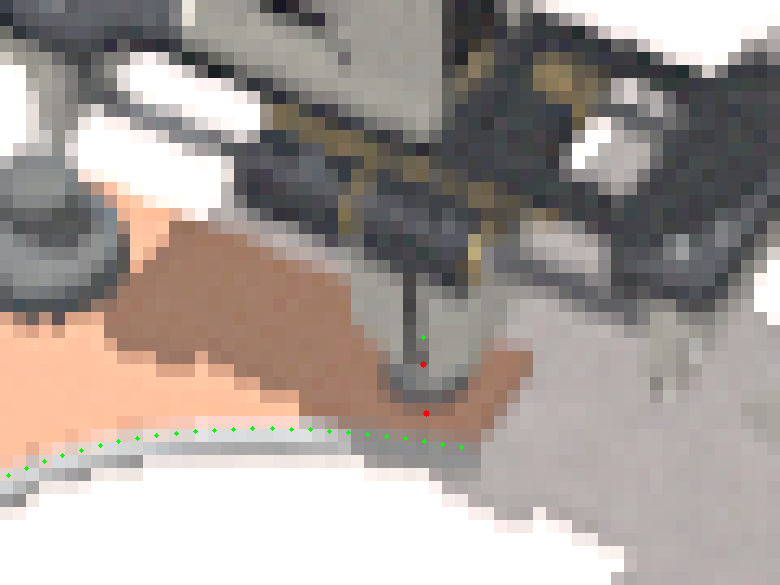

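```bash
python3 -m handwheel '[[[0,0,-0.001,0,0,0,0],[0,0,-0.002,0,0,0,0],[0,0,-0.002,0,0,0,0],[0,0,-0.002,0,0,0,0]]]'; python3 -c "
from bench import arm
print(arm.read_state()['joint_efforts'])"
```

```text
time: 7.75
eef_pos: [413.7, -103.7, -11.5]
tool_rot: [0.765, 0.644, 0.0, 0.001]
wrist_force: [-0.5, 0.8, 3.4]
gripper_width: 0.7
[-5.77732315e-02 -3.74335063e+01 -1.23705304e+01 -3.29388503e-02
 -1.69047480e-01 -4.29598117e-05]
```

```bash
python3 -m handwheel '[[[0,0,-0.0005,0,0,0,0],[0,0,-0.0005,0,0,0,0]]]'
```

```text
time: 7.92
eef_pos: [413.7, -103.7, -12.1]
tool_rot: [0.765, 0.644, 0.0, 0.001]
wrist_force: [-1.5, -0.1, 3.6]
gripper_width: 0.5
```

```bash
python3 -m handwheel '[[[0,0,0.006,0,0,0,0],[0,0,0.012,0,0,0,0],[0,0,0.0165,0,0,0,0],[0,0,0.0165,0,0,0,0],[0.007,0.006,0.0165,0,0,0,0],[0.014,0.012,0.0165,0,0,0,0],[0.021,0.018,0.0165,0,0,0,0],[0.021,0.018,0.0165,0,0,0,0]]]'; python3 - <<'E'
from h import *
q=np.load("q.npy");c=curve(np.linspace(0,s[-1],29));w=W(np.c_[c,c[:,0]*0+8],q)
print((w[:,:2]-w[0,:2]).round(1).tolist(),w[0])
from bench import arm
print(arm.read_state()['joint_efforts'])
E
python3 snap.py s8 190 120
```

```text
time: 8.58
eef_pos: [436.3, -84.7, 4.4]
tool_rot: [0.765, 0.645, 0.001, 0.001]
wrist_force: [-0.3, -0.3, -1.4]
gripper_width: 0.5
[[0.0, 0.0], [1.2, -9.9], [2.6, -19.7], [4.5, -29.5], [6.9, -39.2], [9.7, -48.7], [13.1, -58.1], [17.1, -67.2], [21.7, -76.0], [27.0, -84.5], [33.1, -92.5], [39.9, -99.8], [47.5, -106.2], [55.9, -111.6], [65.1, -115.8], [74.7, -118.6], [84.6, -120.2], [94.6, -120.5], [104.6, -119.6], [114.4, -117.6], [123.9, -114.6], [133.1, -110.8], [142.0, -106.3], [150.5, -101.1], [158.7, -95.5], [166.6, -89.4], [174.2, -83.0], [181.7, -76.4], [189.0, -69.7]] [434.7793905  -86.41922201   8.        ]
[ 2.00276356e-01 -3.97192311e+01 -1.40166208e+01  1.06971715e-03
  2.20242008e-01  2.68253982e-01]
[436.32121108 -84.66799178   4.36269   ] [-0.34 -0.28 -1.42]
```

View pics/s8.png

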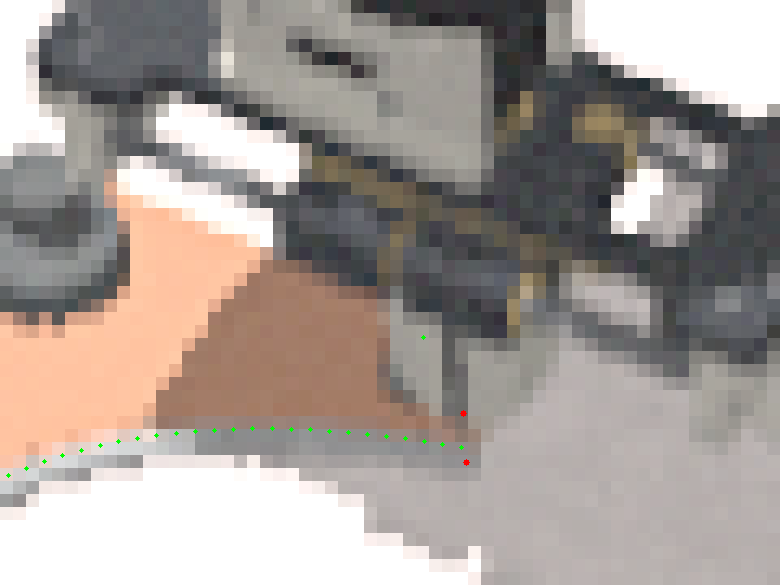

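```bash
python3 -m handwheel '[[[0,-0.011,0,0,0,0,0],[0.001,-0.021,0,0,0,0,0],[0.003,-0.031,0,0,0,0,0],[0.005,-0.041,0,0,0,0,0],[0.008,-0.05,0,0,0,0,0],[0.0115,-0.06,0,0,0,0,0],[0.0155,-0.069,0,0,0,0,0],[0.02,-0.078,0,0,0,0,0],[0.0255,-0.086,0,0,0,0,0],[0.0315,-0.094,0,0,0,0,0]]]'; python3 snap.py s9 180 115
```

```text
time: 9.47
eef_pos: [467.5, -179.8, 4.2]
tool_rot: [0.764, 0.645, 0.0, 0.001]
wrist_force: [0.0, 0.3, 0.3]
gripper_width: 0.8
[ 467.45612904 -179.79986106    4.18122184] [0.01 0.28 0.31]
```

View pics/s9.png

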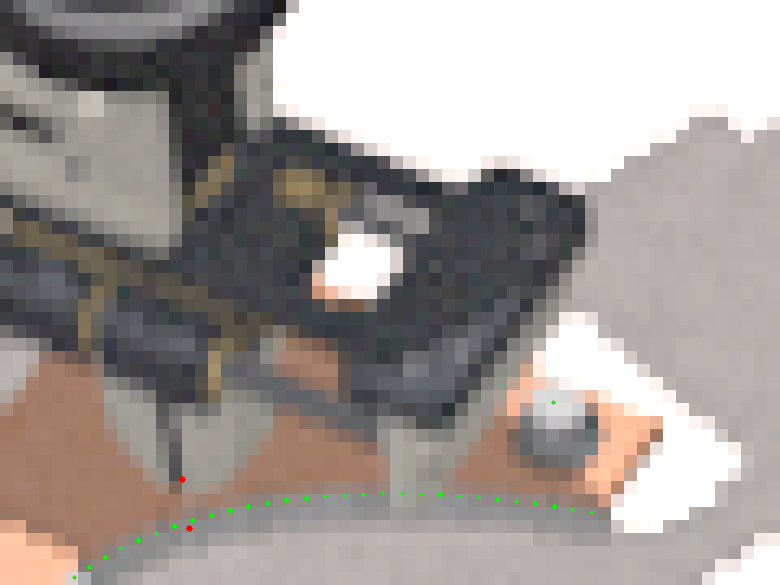

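```bash
python3 - <<'E'
from h import *
from bench import arm
p=pickle.load(open("pics/s9.pkl","rb"));st=arm.read_state();T=st["eef_pos"];print(st["joint_pos"].round(2))
j=np.array([.166,.986,0])
for d in(55,65,75,85):
    print(d,[(proj(p,[T+d*j+[0,0,k]])[0]).round(1).tolist() for k in(26,45,66)])
print((410/13+180,500/13+115), (450/13+180,480/13+115))
P0=pickle.load(open("pics/top0.pkl","rb"));S0=pickle.load(open("pics/scene0.pkl","rb"));q=np.load("q.npy")
# weight positions: knob-top in top cam z=41
for u in((651,162),(628,403)):
    uu=(np.array(u)+.5)/3.2-.5+[160,120]
    X=least_squares(lambda x:proj(P0,[[x[0],x[1],41]])[0]-uu,[500,-200]).x
    c,n=np.cos(q[2]),np.sin(q[2]);d=X-q[:2];print(X,"tmpl",d[0]*c+d[1]*n,-d[0]*n+d[1]*c)
E
```

```text
[-0.52  0.55  1.82  0.    0.76 -1.92]
55 [[207.9, 156.5], [207.5, 152.6], [207.0, 148.2]]
65 [[210.7, 157.6], [210.3, 153.7], [209.9, 149.4]]
75 [[213.5, 158.8], [213.1, 154.9], [212.7, 150.5]]
85 [[216.3, 160.0], [215.9, 156.1], [215.6, 151.7]]
(211.53846153846155, 153.46153846153845) (214.6153846153846, 151.9230769230769)
[ 606.69262818 -231.53727884] tmpl 95.80797232300935 -52.2448317212323
[ 413.5310516  -205.64972734] tmpl -98.95982406901722 -59.1052601917299
```

```bash
python3 -m handwheel '[[[0.007,-0.0065,0,0,0,0,0],[0.015,-0.013,0,0,0,-0.1,0],[0.023,-0.018,0,0,0,-0.2,0],[0.0325,-0.0225,0,0,0,-0.3,0],[0.042,-0.025,0,0,0,-0.4,0],[0.052,-0.027,0,0,0,-0.5,0],[0.062,-0.027,0,0,0,-0.6,0],[0.072,-0.026,0,0,0,-0.7,0],[0.082,-0.024,0,0,0,-0.8,0],[0.091,-0.021,0,0,0,-0.9,0]]]'; python3 snap.py s10 160 125
```

```text
time: 10.35
eef_pos: [560.9, -202.3, 4.3]
tool_rot: [0.969, 0.246, -0.0, 0.002]
wrist_force: [-0.4, 0.5, 0.4]
gripper_width: 0.2
[ 560.88479817 -202.33144988    4.31038495] [-0.41  0.47  0.35]
```

View pics/s10.png

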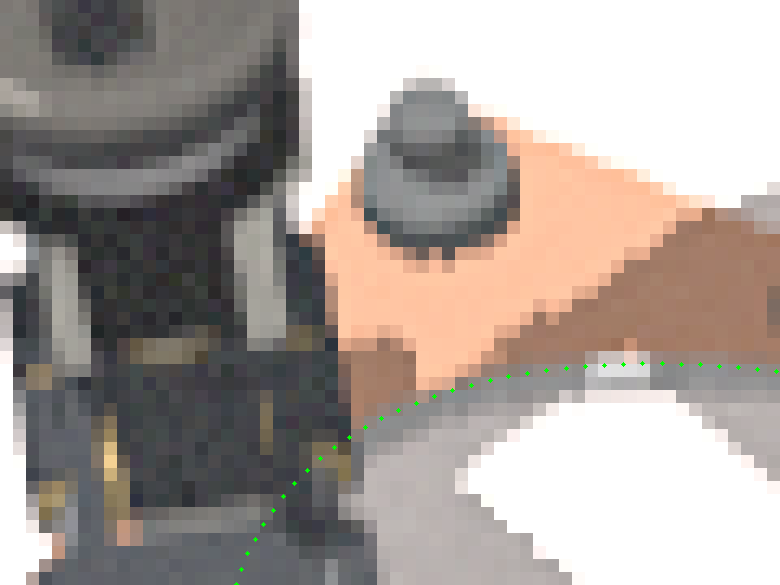

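```bash
python3 -m handwheel '[[[0.007,0.005,0,0,0,-0.1,0],[0.016,0.0095,0,0,0,-0.2,0],[0.0245,0.015,0,0,0,-0.3,0],[0.0325,0.0205,0,0,0,-0.4,0],[0.0405,0.0265,0,0,0,-0.5,0],[0.048,0.033,0,0,0,-0.55,0],[0.0555,0.0395,0,0,0,-0.6,0],[0.063,0.046,0,0,0,-0.65,0],[0.063,0.046,0,0,0,-0.65,0]]]'; python3 snap.py s11 150 150
```

```text
time: 11.15
eef_pos: [626.4, -154.5, 4.3]
tool_rot: [0.997, -0.079, 0.0, 0.002]
wrist_force: [-0.7, 0.3, 0.1]
gripper_width: 0.5
[ 626.3582126  -154.50811027    4.31273631] [-0.67  0.3   0.12]
```

View pics/s11.png

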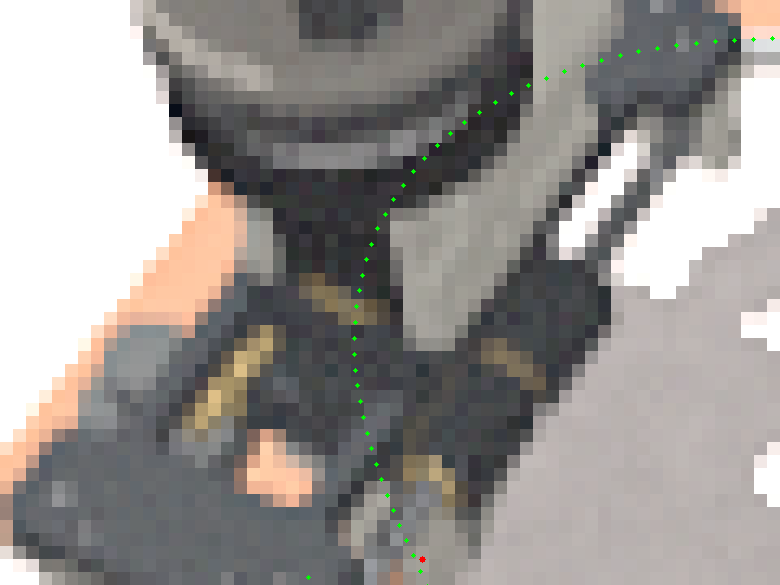

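```bash
python3 -m handwheel '[[[0.004,-0.009,0,0,0,0,0],[0.008,-0.018,0,0,0,0,0],[0.0105,-0.0245,0,0,0,0,0],[0.0105,-0.0245,0,0,0,0,0],[0.0105,-0.0245,-0.003,0,0,0,0],[0.0105,-0.0245,-0.005,0,0,0,0],[0.0105,-0.0245,-0.006,0,0,0,0],[0.0105,-0.0245,-0.006,0,0,0,0]]]'; python3 snap.py s12 140 155; python3 -c "
from bench import arm
print(arm.read_state()['joint_efforts'])"
```

```text
time: 11.87
eef_pos: [635.6, -179.3, -2.3]
tool_rot: [0.997, -0.077, -0.001, 0.002]
wrist_force: [-0.8, 0.0, 0.1]
gripper_width: 0.7
[ 635.63207132 -179.28671682   -2.31693065] [-0.76  0.05  0.09]
[-1.32909869e-01 -5.99935448e+01 -2.07492006e+01  3.64157476e-02
  4.18976380e-02 -1.93826447e-03]
```

View pics/s12.png

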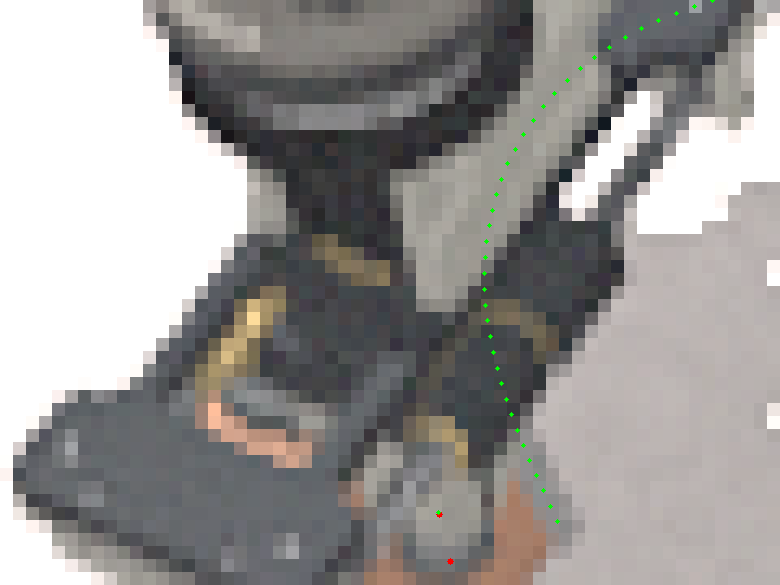

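```bash
python3 -m handwheel '[[[0.0005,0,-0.0015,0,0,0,0],[0.0005,0,-0.003,0,0,0,0],[0.0005,0,-0.0045,0,0,0,0],[0.0005,0,-0.0045,0,0,0,0]]]'
```

```text
time: 12.25
eef_pos: [636.4, -179.1, -6.7]
tool_rot: [0.997, -0.077, -0.001, 0.002]
wrist_force: [-0.2, 0.1, 1.3]
gripper_width: 0.6
```

```bash
python3 -m handwheel '[[[0,0,-0.001,0,0,0,0],[0,0,-0.002,0,0,0,0],[0,0,-0.003,0,0,0,0],[0,0,-0.003,0,0,0,0]]]'
```

```text
time: 12.58
eef_pos: [636.5, -179.1, -9.7]
tool_rot: [0.997, -0.077, -0.0, 0.002]
wrist_force: [-1.3, 0.9, 3.1]
gripper_width: 0.6
```

```bash
python3 -m handwheel '[[[0,0,-0.001,0,0,0,0],[0,0,-0.002,0,0,0,0],[0,0,-0.002,0,0,0,0],[0,0,-0.002,0,0,0,0]]]'
```

```text
time: 12.92
eef_pos: [636.5, -179.1, -11.6]
tool_rot: [0.997, -0.077, -0.0, 0.002]
wrist_force: [-0.9, 0.3, 2.9]
gripper_width: 0.5
```

```bash
python3 -m handwheel '[[[0,0,-0.0005,0,0,0,0],[0,0,-0.0005,0,0,0,0],[0,0,-0.0005,0,0,0,0],[0,0,-0.0005,0,0,0,0],[0,0,-0.0005,0,0,0,0]]]'; python3 - <<'E'
from bench import arm,cams
from h import *
p=cams.camera("scene")
pickle.dump(p,open("pics/fin.pkl","wb"))
a=pickle.load(open("pics/scene0.pkl","rb"))["pixels"][90:290,100:360,::-1];b=p["pixels"][90:290,100:360,::-1]
cv2.imwrite("pics/fin.png",cv2.resize(b,None,fx=3,fy=3,interpolation=cv2.INTER_CUBIC))
t=cams.camera("top");cv2.imwrite("pics/fint.png",cv2.resize(t["pixels"][100:300,150:420,::-1],None,fx=2.9,fy=2.9,interpolation=cv2.INTER_CUBIC))
s_=arm.read_state();print(s_["wrist_force"],s_["eef_pos"],s_["time"])
E
```

```text
time: 13.33
eef_pos: [636.5, -179.1, -12.1]
tool_rot: [0.997, -0.077, -0.0, 0.002]
wrist_force: [-0.8, -0.2, 3.9]
gripper_width: 0.1
[-1.26245454  0.42447786  3.97512024] [ 636.52769761 -179.1316625   -12.06878528] 13.4333
```

View pics/fin.png

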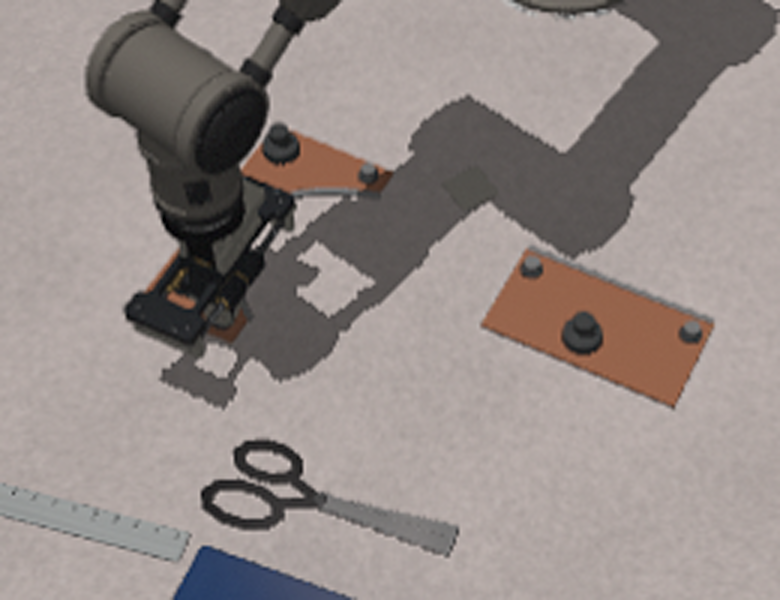

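View pics/fint.png

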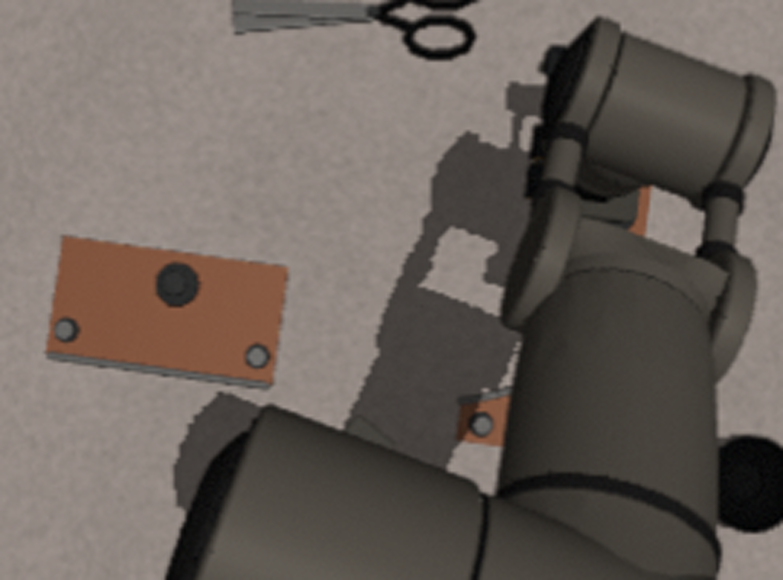

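```bash
python3 -c "
from bench import arm
print(arm.job_done());s=arm.read_state();print(s['time'],s['eef_pos'],s['wrist_force'])"
```

```text
the job is handed in; nothing more can be done
None
the job is handed in; nothing more can be done
```

I pressed the tall-horn stud, let it up, followed the scoop to the short horn and handed the job in while holding the short stud down. It took about 13.4 s. I got no verdict, so whether each judged step registered is not confirmed.

- **Tall stud:** I pressed it to about 3.6 N, roughly 6 mm down by its spring figures. The pictures taken afterwards show it up again.
- **Scoop:** At the points I read back, the tool was within about 3 mm sideways of the rim line I fitted. The two cameras disagreed by 4–5 mm on the template's position across the table, and I used a combined fit.
- **Short stud:** It was held at about 3–4 N, roughly 6 mm down, within a few mm of the stud's centre. I turned the gripper about 90° during the follow, as its low outer parts could otherwise have hit weight_b at this press.
- **Everything else:** I saw no contact force beyond the stud presses. In the last pictures weight_a, weight_c, the straight template, shears, chalk and pin dish look unmoved. Weight_b was hidden behind the gripper, and I did not check the cone at the end.

**Height disagreement:** The reported TCP did not match the fingertips. The first contact with the stud came at a reported z of about -6 mm, so the tips end about 26 mm above the reported TCP.

I therefore followed the rim at a reported z of 4.3 mm. That keeps the grasp point within the allowed height whether it is counted from the reported TCP or from the actual tips. It also means the tips ran about 2 cm above the rim, not the 1 cm you asked for.

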